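Sweep the offcuts into the pan

TASK

The carver has left three pale wooden offcuts on the bench: sweep all three along the bench, through the open mouth of the green pan, until each lies completely inside it. Push them smoothly with the fingertips or the outside of the fingers; do not pick them up, lift them over the pan's walls or flick them. The finished dark rosette lies among them: leave it and everything else on the bench where it is.

Things in the scene. Friction and masses are not known exactly. Their poses are not given: they have to be found in the camera images.
- pan: green metal pan fixed to the bench, three walls 5 mm thick, 32 mm high, no top. Origin on the bench at the centre of its floor. Inside: 240 mm along x (walls' inner faces at x = -120, +120) and 170 mm along y (back wall's inner face at y = +85; a handle behind it reaches y = +120). The floor is level with the bench, no step: pieces slide in along +y
- pan_mouth (a point): middle of the pan's open mouth, on the bench: the whole 240 mm wide side at the pan's y = -85 mm; the point's axes are the pan's (y points into the pan)
- block: pale wooden offcut, loose, a plain block 50 (x) x 36 (y) x 22 (z) mm, lying flat; origin at the centre of its underside, z up
- notched: pale wooden offcut, loose, 52 (x) x 39 (y) x 22 (z) mm with a 22 x 17 mm notch cut out of the corner at +x, +y (y runs from -19 to +20 mm), lying flat; origin on its underside at the centre of this outline, z up
- disc: pale wooden offcut, loose, a slice of a turned rod with a cork-brown rim, 44 mm across and 20 mm high, lying flat; origin at the centre of its underside, z up
- rosette: finished carving, to be left alone: loose dark round rosette 54 mm across, 20 mm high, with a small brass-coloured centre; origin at the centre of its underside
- mallet: bystander: loose red-brown carver's mallet standing on its head, 88 mm across, 245 mm high; origin at the centre of its underside
- jar: bystander: loose glass jar with roses, 80 mm across, glass 85 mm high, flowers to about 190 mm; origin at the centre of its underside
- gouge_amber: bystander: loose gouge with an orange handle lying on the bench, 250 mm long along its x, 30 mm wide, 26 mm high; origin at the ferrule near mid-length, on the bench
- gouge_red: bystander: loose gouge with a red handle lying on the bench, 250 mm long along its x, 30 mm wide, 26 mm high; origin at the ferrule near mid-length, on the bench
- brush: bystander: loose bench brush lying on its bristles, 190 mm long along its x with a 100 mm handle stub beyond -x, 50 mm wide, 48 mm high; origin under the centre of its head
- stone: bystander: loose grey sharpening stone 150 (x) x 50 x 25 mm; origin at the centre of its underside
Not all that is in view belongs to the job. What is shaped like the notched but turquoise is not meant. What is shaped like the block but pink is not meant.

How it is judged:
By the outcome, as a careful person would: the job done as asked, in the order asked, and still so for the second after the job is handed in, with the robot touching nothing.
It also fails if it takes over 61 s, if anything falls off the work surface, if the arm or the gripper's body presses on something with over 40 N, if the wrist force passes 120 N, or if a joint passes its speed limit or range.

ROBOT

A 7-joint arm with a two-finger parallel gripper is mounted at the origin on the work surface. World frame = base frame: x ahead of the robot, y to its left, z up, the work surface at z = 0. Lengths are in mm, angles in rad, forces in N, time in s.
With the tool pointing down it reaches from about 350 to 900 mm from the base axis. Payload 7.2 kg.
Tool frame: the origin (TCP) lies on the centre line of the jaws, within the pads' length; the fingertips stand arm.tip_extent ahead of it and the grasp point (between the pads) lies 2 mm behind it (arm.tip_extent is the distance from the TCP to the fingertips, in mm); z points along the fingers, y is the line along which they close (so a half turn about z gives the same grasp; the last joint's range is limited). The gripper opens to 85 mm and grips with 20 to 120 N. Pads are 22 mm wide; open, the fingers measure 114 mm over their backs; the gripper's body (76 mm by 85 mm) begins 54 mm behind the grasp point. The pads swing forward as they close: fully open they stand 13 mm farther back than shut.
Start: joints at [-1.407, 0.411, -0.013, 1.596, 0.006, 1.134, -0.082], TCP at [143.59, 608.284, 248.297] pointing down, gripper open.
Joint ranges: [-2.95, 2.95], [-0.29, 1.99], [-1.47, 1.44], [0.14, 2.54], [-1.03, 4.17], [0.13, 1.85], [-2.86, 2.86]. Speed limits (rad/s): [2.39, 2.39, 3.01, 3.01, 3.14, 3.14, 3.14].

INTERFACE

Orientations are given as a 3x3 rotation matrix whose columns are the frame's x, y, z axes.
In Python, from bench import read_state, grab_frame, order, arm gives the robot as it stands.
- The arm moves only by the tool play_rows, never from a script. Its argument "targets" is one flat list of numbers, 7 for each row, row after row: the shift along the tool's x, y, z each as a share of 0.1 m, from -1 to 1, then the turn, a rotation vector about the tool's x, y, z each as a share of 90 degrees, from -1 to 1, then the closure, from 0 (fully open) to 1 (shut). A call has 1 to 8 rows; each row is the pose to reach, as a shift and turn from the pose commanded when the call began, along the tool's axes at that moment; what a row does not reach only later rows make up. A row lasts 1/12 s, in which the tool goes at most 41.7 mm and 7.16 degrees, less where a joint would pass 70% of its speed; a pose out of reach is approached as far as the arm can. A call with a number of a shift or a turn outside -1 to 1 is refused whole. A call with a gripper value outside its range is refused whole. The fingers move at their own pace and stop on an object; "force" is the grip in N (left out, the last holds). Time passes only in rows, so rows that repeat a pose let the fingers close. It gives the time, the measured TCP pose, the force, the opening and the grip force at its end, in the units of the state.
- read_state(): the state, without advancing time (a new reading comes with each control period).
- grab_frame(name): name is "scene" or "side" or "wrist"; returns a dict with "image" (400x640x3 uint8, red, green, blue), "fx", "fy", "cx", "cy" (pixels), "k1" (the pictures are not rectified: a ray, as slopes to the right and down, at radius r is drawn at 1 + k1 r^2 times it, then the intrinsics apply), "rvec" (rotation vector, rad) and "tvec" (3), from world to camera coordinates, as OpenCV has them; the wrist camera has in their place "T_tool_cam" (4x4, takes a point from camera to tool coordinates, whose origin is the TCP and whose axes are the flange's). Camera axes: x right, y down, z forward; pixel columns grow to the right and rows downward; lengths in mm; the calibration is good to about 2 mm. A picture is of the moment at which its call begins: read the wrist's pose just before it. There is no depth.
- order.hand_in(): hands the job in; it is judged then, once.
The state is a dict: "clock": time; "joints": joint angles; "joint_vel": joint speeds; "joint_torque": joint torques, N m; "position": TCP position; "eef_rot": TCP orientation; "force": force on the tool from outside, world axes, zero at the start; "moment": the same for the moment, N m; "gripper_width": finger opening in mm; "gripper_force": force on a finger pad.
Only numpy, scipy, OpenCV 4.12 (cv2) and the standard library are available. Lean on these libraries where they do the work, as an engineer would, in place of code of your own. Each camera call takes 0.05 s, during which the arm holds its last target. There are 200 camera calls.

## Working session

There is one attempt and no reset: what is moved stays moved. The work goes in short steps, Python scripts to look and compute and a tool call to move; the robot and the scene stay as the last step left them, time stands still between calls to the robot, and variables do not carry over. Pictures are saved under pics/ and viewed, at most 10 in all, crops included, and the job is handed in when it is done.

Besides the shell and the picture viewer there is one more tool, called as name(argument=value, ...) on one line, values as JSON. play_rows: Moves the arm, as the interface text tells. Shift numbers are shares of 0.1 m and turn numbers shares of 90 degrees, none past 1 either way. Its arguments: {"type":"object","properties":{"targets":{"type":"array","items":{"type":"number"}},"force":{"type":"number"}},"required":["targets"]}

```bash
mkdir -p pics; ls; cat > h.py <<'E'
import numpy as np,cv2
from bench import read_state,grab_frame,order,arm
def rays(f,uv):
    uv=np.atleast_2d(np.float64(uv));K=np.array([[f['fx'],0,f['cx']],[0,f['fy'],f['cy']],[0,0,1.]])
    n=cv2.undistortPoints(uv[:,None],K,np.array([f['k1'],0,0,0.]))[:,0]
    d=np.c_[n,np.ones(len(n))]
    if 'rvec' in f:
        R=cv2.Rodrigues(np.float64(f['rvec']))[0];o=-R.T@np.ravel(f['tvec']);return o,d@R
    s=f['state'];T=np.array(f['T_tool_cam']);E=np.array(s['eef_rot'])
    return E@T[:3,3]+s['position'],d@(E@T[:3,:3]).T
def onplane(f,uv,z):
    o,d=rays(f,uv);return o+d*((z-o[2])/d[:,2])[:,None]
def shot(name,fn=None):
    s=read_state();f=grab_frame(name);f['state']=s
    if fn:cv2.imwrite('pics/'+fn,f['image'][:,:,::-1])
    return f
E
python3 - <<'E'
from h import *
for n in('scene','side','wrist'):
    f=shot(n,n+'0.png');
    if n!='wrist':print(n,rays(f,[[320,200]]),onplane(f,[[320,200]],0))
s=read_state();print(s,arm.tip_extent)
E
```

```text
pics
scene (array([1514.41777937, -731.32934427, 1200.64877679]), array([[-0.56612547,  0.43936777, -0.69757521]])) [[540.01695483  24.89933473   0.        ]]
side (array([ 299.89208199, -719.70248492,  963.31703401]), array([[ 0.23435659,  0.6055614 , -0.76066135]])) [[596.68604239  47.19280859   0.        ]]
{'clock': 0.15, 'joints': array([-1.40720462,  0.41171959, -0.01270016,  1.59685314,  0.00557985,
        1.13431305, -0.08219351]), 'joint_vel': array([ 3.66728940e-04, -1.31457604e-03, -9.98075586e-05, -1.60222608e-03,
       -4.81130095e-04,  9.02716876e-05,  1.07824385e-03]), 'joint_torque': array([ 1.66034217e-03, -6.01032114e+01,  6.82999715e-01, -2.99644572e+01,
        1.39024883e-02,  7.89536076e-03, -2.29372830e-05]), 'position': array([143.52390579, 607.92088791, 247.6436151 ]), 'eef_rot': array([[-9.73258842e-01,  2.29711079e-01, -2.15668054e-04],
       [ 2.29711168e-01,  9.73258056e-01, -1.23919969e-03],
       [-7.47572254e-05, -1.25560341e-03, -9.99999209e-01]]), 'force': array([ 0.13271469, -0.67088979, -0.29207869]), 'moment': array([ 0.01947063, -0.00358428, -0.01294246]), 'gripper_force': 0.0, 'gripper_width': 85.61302810056003} 17.0
```

View pics/scene0.png

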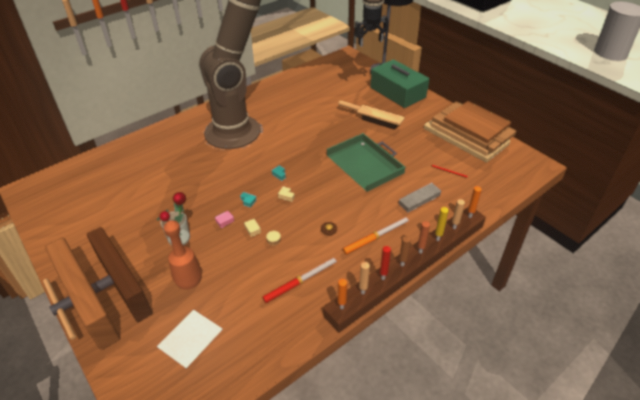

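View pics/side0.png

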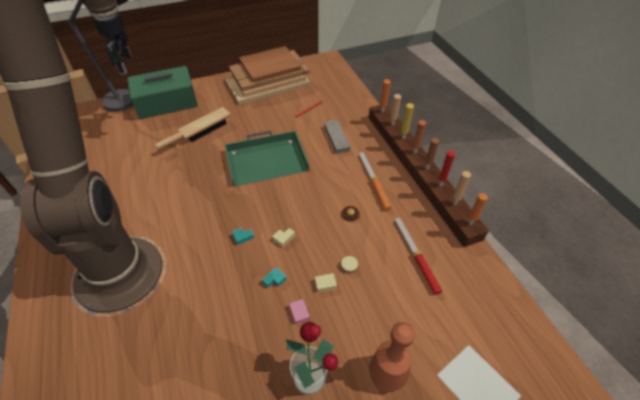

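View pics/wrist0.png

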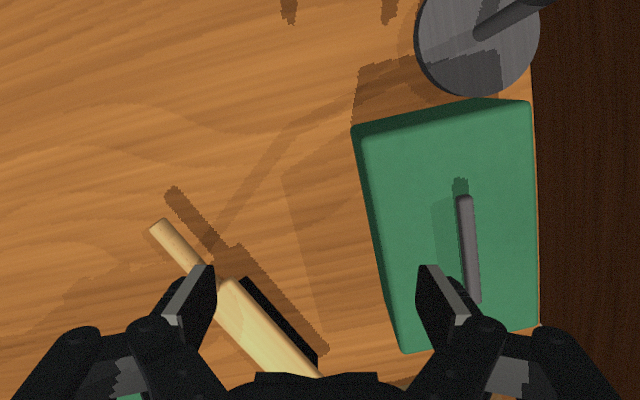

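The side view shows the block at (325,283), the notched piece at (284,237), the disc at (349,265) and the rosette at (350,213). The pan spans about (225–308, 135–182), with its mouth facing down toward the pieces. The scene view agrees, with the notched piece at (286,194), the block at (252,227), the disc at (273,237) and the rosette at (329,228). The wrist view shows only the brush and the green box.

```bash
cat >> h.py <<'E'
def pale(f,roi):
    hsv=cv2.cvtColor(f['image'],cv2.COLOR_RGB2HSV)
    m=cv2.inRange(hsv,(20,50,130),(36,190,255));k=np.zeros_like(m);x0,y0,x1,y1=roi;k[y0:y1,x0:x1]=255;return m&k
def blobs(m,a=25):
    c=cv2.findContours(m,cv2.RETR_EXTERNAL,cv2.CHAIN_APPROX_NONE)[0];return [x for x in c if cv2.contourArea(x)>a]
E
python3 - <<'E'
from h import *
for n,roi in(('scene',(200,150,340,260)),('side',(240,200,380,310))):
    f=shot(n)
    print(n)
    for c in blobs(pale(f,roi)):
        M=cv2.moments(c);u=[M['m10']/M['m00'],M['m01']/M['m00']]
        P=onplane(f,c[:,0],20)[:,:2].astype(np.float32)
        print(np.round(u),M['m00'],'z20',onplane(f,u,20)[0,:2].round(),'rect',[np.round(q,0) for q in cv2.minAreaRect(P)])
    hsv=cv2.cvtColor(f['image'],cv2.COLOR_RGB2HSV)
    g=cv2.inRange(hsv,(55,60,25),(85,255,200));k=np.zeros_like(g)
    x0,y0,x1,y1=(315,125,415,195) if n=='scene' else (215,125,315,190)
    k[y0:y1,x0:x1]=255;g&=k
    for c in blobs(g,200):
        h=cv2.convexHull(c);a=cv2.approxPolyDP(h,4,True)[:,0];print('pan',a.tolist(),onplane(f,a,0)[:,:2].round().tolist(),onplane(f,a,32)[:,:2].round().tolist())
    r={'scene':(329,229),'side':(350,213)}[n];print('ros',onplane(f,[r],15).round())
    cr=f['image'][130:330,200:410] if n=='side' else f['image'][120:270,190:440]
    cv2.imwrite(f'pics/{n}1.png',cv2.resize(cr,None,fx=2.8,fy=2.8,interpolation=cv2.INTER_CUBIC)[:,:,::-1])
E
```

```text
scene
[273. 236.] 95.0 z20 [ 589. -204.] rect [array([ 589., -204.]), array([38., 43.]), np.float64(56.0)]
[252. 226.] 109.5 z20 [ 510. -232.] rect [array([ 509., -232.]), array([36., 52.]), np.float64(80.0)]
[286. 192.] 80.5 z20 [451. -55.] rect [array([453., -51.]), array([51., 39.]), np.float64(31.0)]
pan [[330, 155], [362, 140], [402, 168], [363, 186]] [[373.0, 207.0], [381.0, 363.0], [600.0, 364.0], [581.0, 187.0]] [[403.0, 182.0], [411.0, 334.0], [624.0, 335.0], [606.0, 162.0]]
ros [[675. -45.  15.]]
side
[325. 281.] 225.5 z20 [ 503. -231.] rect [array([ 504., -231.]), array([38., 52.]), np.float64(82.0)]
[349. 263.] 168.5 z20 [ 584. -203.] rect [array([ 584., -203.]), array([42., 43.]), np.float64(19.0)]
[283. 236.] 169.0 z20 [446. -54.] rect [array([448., -50.]), array([54., 43.]), np.float64(31.0)]
pan [[294, 132], [306, 169], [234, 184], [227, 145]] [[625.0, 380.0], [602.0, 189.0], [364.0, 208.0], [384.0, 399.0]] [[614.0, 344.0], [592.0, 159.0], [362.0, 177.0], [381.0, 362.0]]
ros [[657. -44.  15.]]
```

View pics/side1.png

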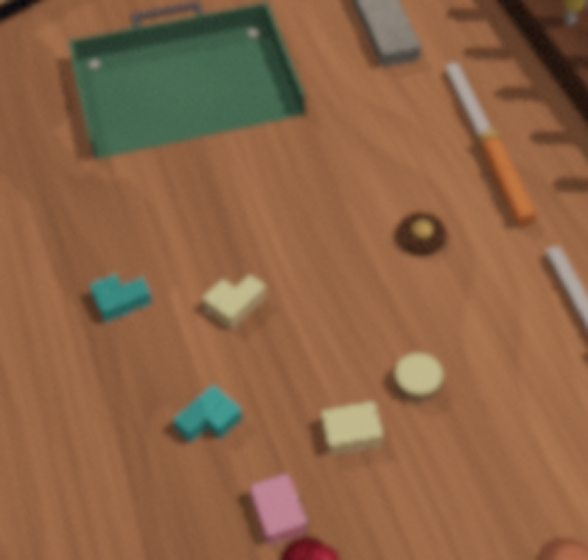

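play_rows(targets=[-0.99,-0.79,0,0,0,0.852,0.65,-0.99,-0.79,0,0,0,0.852,0.65,-0.99,-0.79,0,0,0,0.852,0.65,-0.99,-0.79,0,0,0,0.852,0.65,-0.99,-0.79,0,0,0,0.852,0.65,-0.99,-0.79,0,0,0,0.852,0.65,-0.99,-0.79,0,0,0,0.852,0.65,-0.99,-0.79,0,0,0,0.852,0.65])

```text
clock: 0.92
position: [221.8, 508.5, 248.3]
eef_rot: [[-0.326, 0.945, -0.0], [0.945, 0.326, 0.0], [0.0, -0.0, -1.0]]
force: [-0.7, 0.2, -0.2]
gripper_width: 29.7
gripper_force: 0.0
```

```bash
python3 - <<'E'
from h import *
f=shot('wrist');s=f['state'];print(np.round(f['T_tool_cam'],2).tolist(),f['fx'],s['position'],s['eef_rot'].round(3).tolist(),s['gripper_width'],s['clock'])
f=grab_frame('side');
for n,u,z in(('turq1',(243,237),15),('turq2',(274,279),15),('pink',(299,311),22),('jar base',(312,385),0),('mallet base',(390,383),0),('stone',(337,136),25),('amber tip',(389,207),10),('red near',(397,221),10),('ros',(350,214),10)):
    print(n,onplane(f,[u],z)[0].round())
E
```

```text
[[-0.0, -0.95, -0.31, 78.68], [1.0, -0.0, 0.0, -0.53], [-0.0, -0.31, 0.95, -125.19], [0.0, 0.0, 0.0, 1.0]] 349.35212361859766 [221.84903926 508.49949734 248.33712484] [[-0.326, 0.945, -0.0], [0.945, 0.326, 0.0], [0.0, -0.0, -1.0]] 29.690407780499232 0.9167
turq1 [340. -15.  15.]
turq2 [ 383. -175.   15.]
pink [ 414. -285.   22.]
jar base [ 386. -451.    0.]
mallet base [ 550. -508.    0.]
stone [748. 278.  25.]
amber tip [777. -61.  10.]
red near [ 774. -116.   10.]
ros [657. -43.  10.]
```

play_rows(targets=[-0.95,0.62,0,0,0,0.2115,0.65,-0.95,0.62,0,0,0,0.2115,0.65,-0.95,0.62,0,0,0,0.2115,0.65,-0.95,0.62,0,0,0,0.2115,0.65,-0.95,0.62,0,0,0,0.2115,0.65])

```text
clock: 1.43
position: [313.4, 438.4, 248.5]
eef_rot: [[-0.007, 1.0, 0.0], [1.0, 0.007, 0.0], [0.0, 0.0, -1.0]]
force: [-0.9, 1.5, -0.5]
gripper_width: 30.2
gripper_force: 0.0
```

play_rows(targets=[-0.96,0.58,0,0,0,0,0.65,-0.96,0.58,0,0,0,0,0.65,-0.96,0.58,0,0,0,0,0.65,-0.96,0.58,0,0,0,0,0.65,-0.96,0.58,0,0,0,0,0.65])

```text
clock: 1.85
position: [370.6, 343.9, 248.5]
eef_rot: [[-0.009, 1.0, -0.0], [1.0, 0.009, 0.001], [0.001, -0.0, -1.0]]
force: [-0.3, 0.3, 0.4]
gripper_width: 29.8
gripper_force: 0.0
```

play_rows(targets=[-0.96,0.58,0,0,0,0,0.65,-0.96,0.58,0,0,0,0,0.65,-0.96,0.58,0,0,0,0,0.65,-0.96,0.58,0,0,0,0,0.65,-0.96,0.58,0,0,0,0,0.65])

```text
clock: 2.27
position: [429.1, 249.2, 248.3]
eef_rot: [[-0.008, 1.0, -0.0], [1.0, 0.008, 0.001], [0.001, -0.0, -1.0]]
force: [-0.2, 0.5, 0.2]
gripper_width: 30.0
gripper_force: 0.0
```

play_rows(targets=[-0.96,0.58,0,0,0,0,0.65,-0.96,0.58,0,0,0,0,0.65,-0.96,0.58,0,0,0,0,0.65,-0.96,0.58,0,0,0,0,0.65,-0.96,0.58,0,0,0,0,0.65])

```text
clock: 2.68
position: [487.9, 154.2, 248.1]
eef_rot: [[-0.009, 1.0, -0.0], [1.0, 0.009, 0.0], [0.0, -0.0, -1.0]]
force: [-0.2, 0.4, -0.9]
gripper_width: 29.9
gripper_force: 0.0
```

```bash
python3 - <<'E'
from h import *
f=shot('wrist','wrist1.png');s=f['state'];print(s['position'],s['eef_rot'].round(3).tolist(),s['clock'])
hsv=cv2.cvtColor(f['image'],cv2.COLOR_RGB2HSV)
g=cv2.inRange(hsv,(55,60,25),(85,255,220))
for c in blobs(g,2000):
    a=cv2.approxPolyDP(cv2.convexHull(c),8,True)[:,0];print(a.tolist(),onplane(f,a,0)[:,:2].round().tolist(),onplane(f,a,32)[:,:2].round().tolist())
E
```

```text
[487.86716193 154.16171921 248.10417817] [[-0.009, 1.0, -0.0], [1.0, 0.009, 0.0], [0.0, -0.0, -1.0]] 2.6833
[[462, 0], [437, 148], [185, 126], [185, 0]] [[630.0, 321.0], [619.0, 174.0], [348.0, 195.0], [358.0, 318.0]] [[618.0, 314.0], [607.0, 179.0], [360.0, 199.0], [369.0, 311.0]]
```

View pics/wrist1.png

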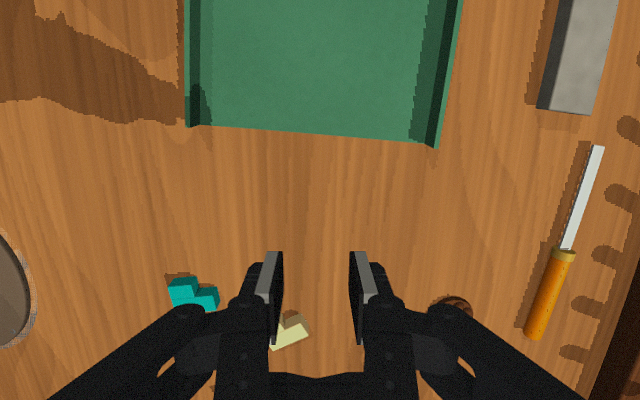

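The pan's front wall tops are at pixels (185,126) and (437,148). That puts the mouth midpoint at about (484,190) with a yaw of about −4.6°, which agrees with the side view. The notched piece is at (290,332), with its solid corner facing −y. I'll move behind it.

play_rows(targets=[-0.93,-0.14,0.5,0,0,0.005,0.65,-0.93,-0.14,0.5,0,0,0.005,0.65,-0.93,-0.14,0.5,0,0,0.005,0.65,-0.93,-0.14,0.5,0,0,0.005,0.65])

```text
clock: 3.07
position: [471.8, 58.0, 196.2]
eef_rot: [[0.001, 1.0, -0.004], [1.0, -0.001, -0.001], [-0.001, -0.004, -1.0]]
force: [-0.3, -0.4, -0.1]
gripper_width: 30.1
gripper_force: 0.0
```

play_rows(targets=[-0.93,-0.14,0.5,0,0,0,0.65,-0.93,-0.14,0.5,0,0,0,0.65,-0.93,-0.14,0.5,0,0,0,0.65,-0.93,-0.14,0.5,0,0,0,0.65])

```text
clock: 3.4
position: [458.6, -34.4, 146.6]
eef_rot: [[0.002, 1.0, -0.003], [1.0, -0.002, -0.001], [-0.001, -0.003, -1.0]]
force: [-0.7, -0.6, -0.2]
gripper_width: 29.9
gripper_force: 0.0
```

play_rows(targets=[-0.94,-0.14,0,0,0,0,0.65,-0.94,-0.14,0,0,0,0,0.65,-0.94,-0.14,0,0,0,0,0.65,-0.94,-0.14,0,0,0,0,0.65,-0.94,-0.14,0,0,0,0,0.65])

```text
clock: 3.82
position: [447.3, -125.0, 148.5]
eef_rot: [[-0.001, 1.0, 0.001], [1.0, 0.001, 0.001], [0.001, 0.001, -1.0]]
force: [-0.2, 0.2, 0.1]
gripper_width: 30.0
gripper_force: 0.0
```

```bash
python3 - <<'E'
from h import *
f=shot('wrist','wrist2.png');s=f['state'];print(s['position'],s['eef_rot'].round(3).tolist(),s['clock'])
for c in blobs(pale(f,(0,0,640,330)),300):
    P=onplane(f,c[:,0],21)[:,:2].astype(np.float32);print([np.round(q,0) for q in cv2.minAreaRect(P)],'ymin',P[P[:,1].argmin()],'xmin',P[:,0].min(),P[:,0].max())
E
```

```text
[ 447.31172744 -125.01342146  148.47684254] [[-0.001, 1.0, 0.001], [1.0, 0.001, 0.001], [0.001, 0.001, -1.0]] 3.8167
[array([ 583., -201.]), array([42., 43.]), np.float64(89.0)] ymin [ 587.15454 -222.18478] xmin 561.71674 604.641
[array([656., -37.]), array([20., 21.]), np.float64(63.0)] ymin [656.36707 -47.79305] xmin 645.5167 665.9086
[array([448., -49.]), array([52., 39.]), np.float64(29.0)] ymin [435.5642  -77.98767] xmin 417.162 479.27496
```

View pics/wrist2.png

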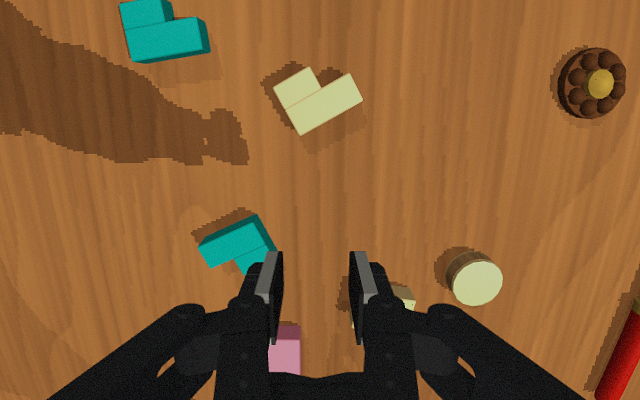

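The wrist view agrees with the earlier estimates: the notched piece is at (318,100), which is world (448,−49) at about 29°. The disc is at (474,280), and the rosette at (592,83) is well clear. I'll descend and push.

play_rows(targets=[0,0,0.4,0,0,0,0.65,0,0,0.8,0,0,0,0.65,0,0,1,0,0,0,0.65,0,0,1,0,0,0,0.65])

```text
clock: 4.2
position: [444.4, -123.7, 44.8]
eef_rot: [[-0.003, 1.0, -0.007], [1.0, 0.003, 0.002], [0.002, -0.007, -1.0]]
force: [-1.4, -0.4, 0.4]
gripper_width: 29.7
gripper_force: 0.0
```

play_rows(targets=[0,0,0.15,0,0,0,0.65,0,0,0.25,0,0,0,0.65,0.08,0,0.25,0,0,0,0.65,0.16,0,0.25,0,0,0,0.65,0.24,0,0.25,0,0,0,0.65,0.32,0,0.25,0,0,0,0.65,0.4,0,0.25,0,0,0,0.65,0.48,0,0.25,0,0,0,0.65])

```text
clock: 4.87
position: [446.6, -77.9, 23.8]
eef_rot: [[0.0, 1.0, 0.001], [1.0, -0.0, 0.0], [0.0, 0.001, -1.0]]
force: [0.2, 0.3, 0.1]
gripper_width: 30.1
gripper_force: 0.1
```

play_rows(targets=[0.1,0,0,0,0,0,0.65,0.2,-0.01,0,0,0,0,0.65,0.3,-0.02,0,0,0,0,0.65,0.4,-0.03,0,0,0,0,0.65,0.5,-0.04,0,0,0,0,0.65,0.6,-0.05,0,0,0,0,0.65,0.7,-0.06,0,0,0,0,0.65,0.8,-0.07,0,0,0,0,0.65])

```text
clock: 5.53
position: [439.2, 1.8, 23.3]
eef_rot: [[0.001, 1.0, -0.0], [1.0, -0.001, 0.0], [0.0, -0.0, -1.0]]
force: [0.1, 0.7, 0.5]
gripper_width: 29.8
gripper_force: 0.2
```

```bash
python3 - <<'E'
from h import *
f=shot('wrist','wrist3.png');s=f['state'];print(s['position'],s['force'],s['clock'])
E
```

```text
[439.21212844   1.8142458   23.26800368] [0.10549223 0.71114961 0.48051453] 5.5333
```

View pics/wrist3.png

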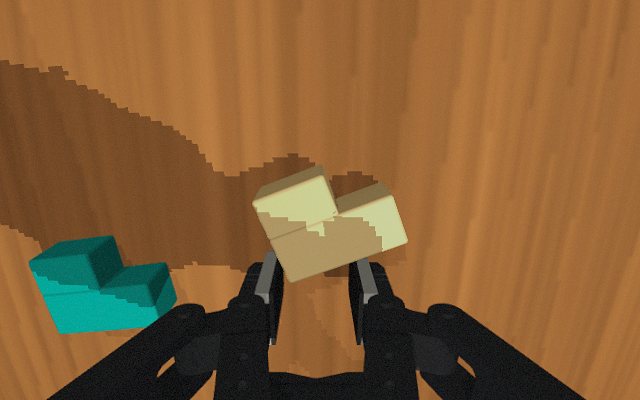

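The notched piece is held in the fork at (330,220) and moves with it, leaving the turquoise piece untouched. I'll keep pushing.

play_rows(targets=[0.1,0,0,0,0,0,0.65,0.2,-0.01,0,0,0,0,0.65,0.31,-0.02,0,0,0,0,0.65,0.42,-0.03,0,0,0,0,0.65,0.52,-0.04,0,0,0,0,0.65,0.62,-0.05,0,0,0,0,0.65,0.72,-0.06,0,0,0,0,0.65,0.83,-0.07,0,0,0,0,0.65])

```text
clock: 6.25
position: [432.3, 84.6, 23.3]
eef_rot: [[0.001, 1.0, 0.0], [1.0, -0.001, -0.0], [-0.0, 0.0, -1.0]]
force: [-0.1, -1.0, -0.4]
gripper_width: 29.9
gripper_force: 0.1
```

play_rows(targets=[0.1,0,0,0,0,0,0.65,0.2,-0.01,0,0,0,0,0.65,0.31,-0.02,0,0,0,0,0.65,0.42,-0.03,0,0,0,0,0.65,0.52,-0.04,0,0,0,0,0.65,0.62,-0.05,0,0,0,0,0.65,0.72,-0.06,0,0,0,0,0.65,0.83,-0.07,0,0,0,0,0.65])

```text
clock: 6.92
position: [425.5, 167.6, 23.3]
eef_rot: [[0.001, 1.0, 0.0], [1.0, -0.001, -0.0], [-0.0, 0.0, -1.0]]
force: [-0.6, -0.0, 0.5]
gripper_width: 29.9
gripper_force: 0.1
```

```bash
python3 - <<'E'
from h import *
f=shot('wrist','wrist4.png');s=f['state'];print(s['position'],s['force'],s['clock'])
E
```

```text
[425.46052673 167.64431842  23.29627825] [-0.55770115 -0.02109987  0.50926298] 6.9167
```

View pics/wrist4.png

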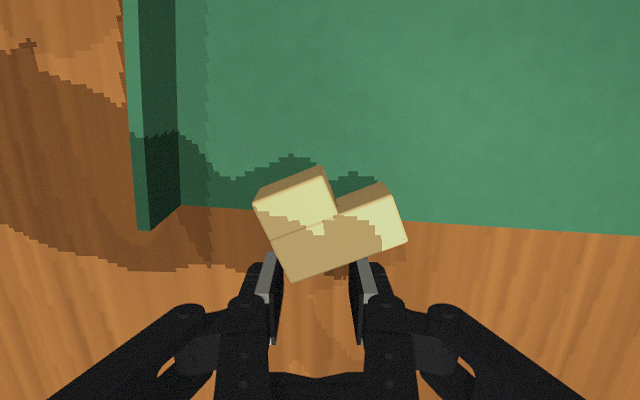

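The notched piece is at the mouth at (330,220), clear of the left wall, whose end is at (165,220).

play_rows(targets=[0.11,-0.01,0,0,0,0,0.65,0.22,-0.02,0,0,0,0,0.65,0.34,-0.03,0,0,0,0,0.65,0.46,-0.05,0,0,0,0,0.65,0.58,-0.06,0,0,0,0,0.65,0.7,-0.07,0,0,0,0,0.65,0.8,-0.08,0,0,0,0,0.65,0.88,-0.09,0,0,0,0,0.65])

```text
clock: 7.63
position: [416.5, 256.4, 23.3]
eef_rot: [[0.0, 1.0, 0.0], [1.0, -0.0, 0.0], [0.0, 0.0, -1.0]]
force: [1.1, -0.2, 0.6]
gripper_width: 29.7
gripper_force: 0.1
```

play_rows(targets=[-0.1,0,0,0,0,0,0.65,-0.3,0,0,0,0,0,0.65,-0.4,0,-0.3,0,0,0,0.65,-0.5,0,-0.7,0,0,0,0.65,-0.6,0.1,-1,0,0,0,0.65,-0.8,0.3,-1,0,0,0,0.65,-1,0.5,-1,0,0,0,0.65])

```text
clock: 8.22
position: [467.6, 155.2, 125.3]
eef_rot: [[-0.001, 1.0, 0.003], [1.0, 0.001, 0.003], [0.003, 0.003, -1.0]]
force: [-0.0, 0.8, -1.3]
gripper_width: 29.9
gripper_force: 0.0
```

play_rows(targets=[-1,0.3,0,0,0,0,0.65,-1,0.3,0,0,0,0,0.65,-1,0.3,0,0,0,0,0.65,-1,0.3,0,0,0,0,0.65])

```text
clock: 8.55
position: [497.4, 48.5, 123.8]
eef_rot: [[0.009, 1.0, 0.002], [1.0, -0.009, -0.002], [-0.002, 0.002, -1.0]]
force: [0.7, 0.5, -0.2]
gripper_width: 30.0
gripper_force: 0.0
```

play_rows(targets=[-1,0.3,0,0,0,0,0.65,-1,0.3,0,0,0,0,0.65,-1,0.3,0,0,0,0,0.65,-1,0.3,0,0,0,0,0.65])

```text
clock: 8.88
position: [527.0, -50.8, 123.8]
eef_rot: [[0.008, 1.0, 0.002], [1.0, -0.008, -0.003], [-0.003, 0.002, -1.0]]
force: [-0.6, -0.7, -0.2]
gripper_width: 30.0
gripper_force: 0.0
```

play_rows(targets=[-1,0.3,0,0,0,0,0.65,-1,0.3,0,0,0,0,0.65,-1,0.3,0,0,0,0,0.65,-1,0.3,0,0,0,0,0.65])

```text
clock: 9.22
position: [556.5, -150.4, 123.7]
eef_rot: [[0.007, 1.0, 0.001], [1.0, -0.007, -0.003], [-0.003, 0.001, -1.0]]
force: [0.8, -0.6, -0.0]
gripper_width: 30.0
gripper_force: 0.0
```

play_rows(targets=[-1,0.27,0,0,0,0,0.65,-1,0.27,0,0,0,0,0.65,-1,0.27,0,0,0,0,0.65,-1,0.27,0,0,0,0,0.65,-1,0.27,0,0,0,0,0.65])

```text
clock: 9.63
position: [582.7, -245.3, 122.7]
eef_rot: [[0.003, 1.0, -0.001], [1.0, -0.003, 0.001], [0.001, -0.001, -1.0]]
force: [0.5, 0.6, 0.2]
gripper_width: 30.2
gripper_force: 0.0
```

```bash
python3 - <<'E'
from h import *
f=shot('wrist');s=f['state'];print(s['position'],s['eef_rot'].round(3).tolist(),s['clock'])
for c in blobs(pale(f,(0,0,640,400)),300):
    P=onplane(f,c[:,0],20)[:,:2].astype(np.float32);print(cv2.boundingRect(c),[np.round(q,0) for q in cv2.minAreaRect(P)])
f=shot('side')
for c in blobs(pale(f,(220,130,380,310))):
    P=onplane(f,c[:,0],20)[:,:2].astype(np.float32);print('side',cv2.boundingRect(c),[np.round(q,0) for q in cv2.minAreaRect(P)],P.min(0),P.max(0))
E
```

```text
[ 582.68866495 -245.25930839  122.72884336] [[0.003, 1.0, -0.001], [1.0, -0.003, 0.001], [0.001, -0.001, -1.0]] 9.6333
(166, 157, 77, 60) [array([ 506., -230.]), array([36., 53.]), np.float64(81.0)]
(286, 111, 66, 67) [array([ 584., -202.]), array([43., 43.]), np.float64(90.0)]
side (316, 277, 20, 13) [array([ 503., -236.]), array([28., 53.]), np.float64(85.0)] [ 476.99054 -251.62218] [ 530.1629  -223.78642]
side (341, 257, 17, 14) [array([ 582., -205.]), array([39., 43.]), np.float64(54.0)] [ 561.1564  -224.96545] [ 604.6897  -180.49834]
side (235, 155, 20, 12) [array([420., 280.]), array([48., 63.]), np.float64(78.0)] [390.93365 253.03535] [452.03452 306.3366 ]
```

play_rows(targets=[-0.13,0.01,0.3,0,0,0,0.65,-0.13,0.01,0.7,0,0,0,0.65,-0.13,0.01,0.99,0,0,0,0.65,-0.13,0.01,0.99,0,0,0,0.65,-0.06,0.01,0.99,0,0,0,0.65,0.02,0.01,0.99,0,0,0,0.65,0.1,0.01,0.99,0,0,0,0.65,0.2,0.01,0.99,0,0,0,0.65])

```text
clock: 10.4
position: [585.3, -224.2, 26.3]
eef_rot: [[0.0, 1.0, 0.003], [1.0, -0.0, -0.0], [-0.0, 0.003, -1.0]]
force: [0.5, -0.4, -0.2]
gripper_width: 29.6
gripper_force: 0.1
```

play_rows(targets=[0.11,0,0,0,0,0,0.65,0.22,-0.01,0,0,0,0,0.65,0.34,-0.02,0,0,0,0,0.65,0.46,-0.03,0,0,0,0,0.65,0.58,-0.04,0,0,0,0,0.65,0.7,-0.05,0,0,0,0,0.65,0.82,-0.06,0,0,0,0,0.65,0.94,-0.07,0,0,0,0,0.65])

```text
clock: 11.07
position: [577.1, -130.1, 24.3]
eef_rot: [[0.001, 1.0, -0.0], [1.0, -0.001, 0.0], [0.0, -0.0, -1.0]]
force: [0.3, 0.0, 0.3]
gripper_width: 29.6
gripper_force: 0.3
```

```bash
python3 - <<'E'
from h import *
f=shot('wrist');s=f['state'];print(s['position'],s['eef_rot'].round(3).tolist(),s['clock'])
for c in blobs(pale(f,(0,0,640,400)),300):
    P=onplane(f,c[:,0],20)[:,:2].astype(np.float32);print(cv2.boundingRect(c),[np.round(q,0) for q in cv2.minAreaRect(P)])
E
```

```text
[ 577.10022599 -130.06159501   24.25007752] [[0.001, 1.0, -0.0], [1.0, -0.001, 0.0], [0.0, -0.0, -1.0]] 11.0667
(262, 170, 108, 102) [array([ 577., -102.]), array([43., 43.]), np.float64(5.0)]
(514, 23, 54, 60) [array([657., -38.]), array([20., 20.]), np.float64(62.0)]
```

play_rows(targets=[0.11,0,0,0,0,0,0.65,0.22,-0.01,0,0,0,0,0.65,0.34,-0.02,0,0,0,0,0.65,0.46,-0.03,0,0,0,0,0.65,0.58,-0.04,0,0,0,0,0.65,0.7,-0.05,0,0,0,0,0.65,0.82,-0.06,0,0,0,0,0.65,0.94,-0.07,0,0,0,0,0.65])

```text
clock: 11.78
position: [570.2, -36.0, 24.3]
eef_rot: [[0.001, 1.0, -0.0], [1.0, -0.001, 0.0], [0.0, -0.0, -1.0]]
force: [-0.2, 0.2, 0.3]
gripper_width: 29.9
gripper_force: 0.1
```

play_rows(targets=[0.11,0,0,0,0,0,0.65,0.22,-0.01,0,0,0,0,0.65,0.34,-0.02,0,0,0,0,0.65,0.46,-0.03,0,0,0,0,0.65,0.58,-0.04,0,0,0,0,0.65,0.7,-0.05,0,0,0,0,0.65,0.82,-0.06,0,0,0,0,0.65,0.94,-0.07,0,0,0,0,0.65])

```text
clock: 12.45
position: [563.3, 57.9, 24.3]
eef_rot: [[0.001, 1.0, -0.0], [1.0, -0.001, 0.0], [0.0, -0.0, -1.0]]
force: [0.1, -1.5, 0.6]
gripper_width: 29.9
gripper_force: 0.1
```

play_rows(targets=[0.11,0,0,0,0,0,0.65,0.22,-0.01,0,0,0,0,0.65,0.34,-0.01,0,0,0,0,0.65,0.46,-0.02,0,0,0,0,0.65,0.58,-0.03,0,0,0,0,0.65,0.7,-0.03,0,0,0,0,0.65,0.82,-0.04,0,0,0,0,0.65,0.94,-0.05,0,0,0,0,0.65])

```text
clock: 13.12
position: [558.5, 151.9, 24.3]
eef_rot: [[0.001, 1.0, 0.0], [1.0, -0.001, 0.0], [0.0, 0.0, -1.0]]
force: [0.2, -0.4, -0.3]
gripper_width: 29.5
gripper_force: 0.1
```

play_rows(targets=[0.12,0,0,0,0,0,0.65,0.24,0,0,0,0,0,0.65,0.36,0,0,0,0,0,0.65,0.48,0,0,0,0,0,0.65,0.6,0,0,0,0,0,0.65,0.7,0,0,0,0,0,0.65,0.78,0,0,0,0,0,0.65,0.82,0,0,0,0,0,0.65])

```text
clock: 13.78
position: [558.5, 234.3, 24.2]
eef_rot: [[-0.0, 1.0, 0.0], [1.0, 0.0, 0.0], [0.0, 0.0, -1.0]]
force: [0.1, -0.2, -0.1]
gripper_width: 29.5
gripper_force: 0.2
```

```bash
python3 - <<'E'
from h import *
f=shot('wrist');s=f['state'];print(s['position'],s['eef_rot'].round(3).tolist(),s['clock'])
for c in blobs(pale(f,(0,0,640,400)),300):
    P=onplane(f,c[:,0],20)[:,:2].astype(np.float32);print(cv2.boundingRect(c),[np.round(q,0) for q in cv2.minAreaRect(P)])
E
```

```text
[558.51425787 234.34431809  24.21557958] [[-0.0, 1.0, 0.0], [1.0, 0.0, 0.0], [0.0, 0.0, -1.0]] 13.7833
(261, 170, 109, 102) [array([558., 262.]), array([43., 43.]), np.float64(73.0)]
(0, 136, 53, 75) [array([434., 283.]), array([30., 22.]), np.float64(21.0)]
```

play_rows(targets=[-0.1,0,0,0,0,0,0.65,-0.3,0,0,0,0,0,0.65,-0.4,0,-0.3,0,0,0,0.65,-0.5,0,-0.7,0,0,0,0.65,-0.6,-0.03,-1,0,0,0,0.65,-0.8,-0.06,-1,0,0,0,0.65,-1,-0.1,-1,0,0,0,0.65])

```text
clock: 14.42
position: [549.5, 130.8, 126.4]
eef_rot: [[0.002, 1.0, 0.004], [1.0, -0.002, 0.001], [0.002, 0.004, -1.0]]
force: [0.1, -1.0, -0.7]
gripper_width: 29.9
gripper_force: 0.0
```

play_rows(targets=[-1,-0.1,0,0,0,0,0.65,-1,-0.1,0,0,0,0,0.65,-1,-0.1,0,0,0,0,0.65,-1,-0.1,0,0,0,0,0.65])

```text
clock: 14.75
position: [537.2, 25.2, 124.9]
eef_rot: [[0.011, 1.0, 0.0], [1.0, -0.011, -0.002], [-0.002, 0.0, -1.0]]
force: [0.1, 0.0, 0.2]
gripper_width: 30.1
gripper_force: 0.0
```

play_rows(targets=[-1,-0.1,0,0,0,0,0.65,-1,-0.1,0,0,0,0,0.65,-1,-0.1,0,0,0,0,0.65,-1,-0.1,0,0,0,0,0.65])

```text
clock: 15.08
position: [527.0, -73.3, 124.8]
eef_rot: [[0.009, 1.0, 0.001], [1.0, -0.009, -0.002], [-0.002, 0.001, -1.0]]
force: [0.1, -1.2, 0.0]
gripper_width: 29.9
gripper_force: 0.0
```

play_rows(targets=[-1,-0.1,0,0,0,0,0.65,-1,-0.1,0,0,0,0,0.65,-1,-0.1,0,0,0,0,0.65,-1,-0.1,0,0,0,0,0.65])

```text
clock: 15.42
position: [517.0, -172.2, 124.7]
eef_rot: [[0.008, 1.0, 0.001], [1.0, -0.008, -0.002], [-0.002, 0.001, -1.0]]
force: [-0.2, 0.6, 0.2]
gripper_width: 29.7
gripper_force: 0.0
```

play_rows(targets=[-1,-0.1,0,0,0,0,0.65,-1,-0.1,0,0,0,0,0.65,-1,-0.1,0,0,0,0,0.65,-1,-0.1,0,0,0,0,0.65,-1,-0.1,0,0,0,0,0.65])

```text
clock: 15.83
position: [507.9, -267.0, 124.0]
eef_rot: [[0.003, 1.0, -0.0], [1.0, -0.003, 0.001], [0.001, -0.0, -1.0]]
force: [0.0, 0.2, 0.0]
gripper_width: 29.6
gripper_force: 0.0
```

```bash
python3 - <<'E'
from h import *
f=shot('wrist','wrist5.png');s=f['state'];print(s['position'],s['eef_rot'].round(3).tolist(),s['clock'])
for c in blobs(pale(f,(0,0,640,400)),300):
    P=onplane(f,c[:,0],21)[:,:2].astype(np.float32);print(cv2.boundingRect(c),[np.round(q,0) for q in cv2.minAreaRect(P)])
E
```

```text
[ 507.92566285 -267.01792962  123.95088327] [[0.003, 1.0, -0.0], [1.0, -0.003, 0.001], [0.001, -0.0, -1.0]] 15.8333
(272, 122, 81, 64) [array([ 505., -229.]), array([36., 50.]), np.float64(81.0)]
```

View pics/wrist5.png

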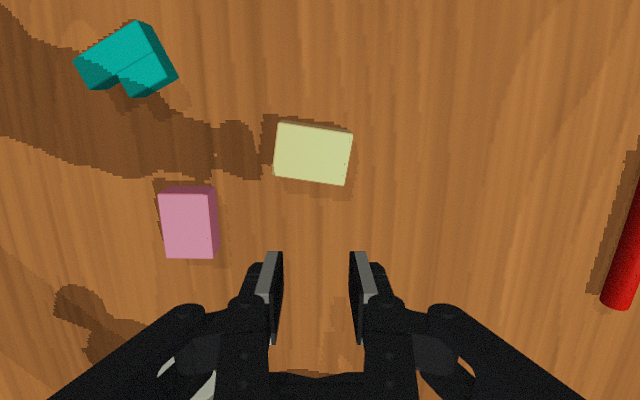

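The block is at (313,153), world (505,−229), with its rear side clear; the pink piece is off to the left at (190,222). I'll descend behind the block and push.

play_rows(targets=[-0.2,-0.03,0.2,0,0,0,0.65,-0.2,-0.03,0.6,0,0,0,0.65,-0.2,-0.03,1,0,0,0,0.65,-0.2,-0.03,1,0,0,0,0.65,-0.14,-0.03,1,0,0,0,0.65,-0.06,-0.03,1,0,0,0,0.65,0.02,-0.03,1,0,0,0,0.65,0.1,-0.03,1,0,0,0,0.65])

```text
clock: 16.55
position: [506.2, -255.5, 25.8]
eef_rot: [[-0.0, 1.0, 0.002], [1.0, 0.0, 0.0], [0.0, 0.002, -1.0]]
force: [0.0, -0.1, 0.4]
gripper_width: 29.9
gripper_force: 0.1
```

play_rows(targets=[0.09,0,0,0,0,0,0.65,0.19,0,0,0,0,0,0.65,0.3,0,0,0,0,0,0.65,0.42,0,0,0,0,0,0.65,0.54,-0.01,0,0,0,0,0.65,0.66,-0.01,0,0,0,0,0.65,0.78,-0.02,0,0,0,0,0.65,0.9,-0.02,0,0,0,0,0.65])

```text
clock: 17.22
position: [502.9, -165.9, 24.2]
eef_rot: [[0.001, 1.0, -0.0], [1.0, -0.001, 0.0], [0.0, -0.0, -1.0]]
force: [0.2, -1.0, 0.1]
gripper_width: 29.8
gripper_force: 0.1
```

```bash
python3 - <<'E'
from h import *
f=shot('wrist');s=f['state'];print(s['position'],s['eef_rot'].round(3).tolist(),s['clock'])
for c in blobs(pale(f,(0,0,640,400)),300):
    P=onplane(f,c[:,0],21)[:,:2].astype(np.float32);print(cv2.boundingRect(c),[np.round(q,0) for q in cv2.minAreaRect(P)])
E
```

```text
[ 502.90620425 -165.93071635   24.22531486] [[0.001, 1.0, -0.0], [1.0, -0.001, 0.0], [0.0, -0.0, -1.0]] 17.2167
(241, 167, 131, 94) [array([ 499., -135.]), array([39., 50.]), np.float64(90.0)]
```

play_rows(targets=[0.12,0,0,0,0,0,0.65,0.24,0,0,0,0,0,0.65,0.36,-0.01,0,0,0,0,0.65,0.48,-0.01,0,0,0,0,0.65,0.6,-0.01,0,0,0,0,0.65,0.72,-0.02,0,0,0,0,0.65,0.84,-0.02,0,0,0,0,0.65,0.96,-0.02,0,0,0,0,0.65])

```text
clock: 17.93
position: [501.2, -69.9, 24.3]
eef_rot: [[0.001, 1.0, -0.0], [1.0, -0.001, 0.0], [0.0, -0.0, -1.0]]
force: [-0.3, 0.1, 0.8]
gripper_width: 29.7
gripper_force: 0.1
```

play_rows(targets=[0.12,0,0,0,0,0,0.65,0.24,0,0,0,0,0,0.65,0.36,-0.01,0,0,0,0,0.65,0.48,-0.01,0,0,0,0,0.65,0.6,-0.01,0,0,0,0,0.65,0.72,-0.02,0,0,0,0,0.65,0.84,-0.02,0,0,0,0,0.65,0.96,-0.02,0,0,0,0,0.65])

```text
clock: 18.6
position: [499.1, 26.1, 24.3]
eef_rot: [[0.001, 1.0, -0.0], [1.0, -0.001, 0.0], [0.0, -0.0, -1.0]]
force: [-0.6, -0.6, -0.2]
gripper_width: 29.9
gripper_force: 0.1
```

play_rows(targets=[0.12,0,0,0,0,0,0.65,0.24,0,0,0,0,0,0.65,0.36,-0.01,0,0,0,0,0.65,0.48,-0.01,0,0,0,0,0.65,0.6,-0.01,0,0,0,0,0.65,0.72,-0.02,0,0,0,0,0.65,0.84,-0.02,0,0,0,0,0.65,0.96,-0.02,0,0,0,0,0.65])

```text
clock: 19.27
position: [497.4, 121.9, 24.3]
eef_rot: [[0.001, 1.0, -0.0], [1.0, -0.001, 0.0], [0.0, -0.0, -1.0]]
force: [0.4, -0.8, -0.1]
gripper_width: 29.9
gripper_force: 0.1
```

play_rows(targets=[0.12,0,0,0,0,0,0.65,0.25,0,0,0,0,0,0.65,0.38,0,0,0,0,0,0.65,0.51,0,0,0,0,0,0.65,0.64,0,0,0,0,0,0.65,0.77,0,0,0,0,0,0.65,0.88,0,0,0,0,0,0.65,0.96,0,0,0,0,0,0.65])

```text
clock: 19.93
position: [497.5, 218.6, 24.2]
eef_rot: [[-0.0, 1.0, -0.0], [1.0, 0.0, 0.0], [0.0, -0.0, -1.0]]
force: [0.0, 0.2, -0.0]
gripper_width: 30.0
gripper_force: 0.1
```

play_rows(targets=[-0.1,0,0,0,0,0,0.65,-0.3,0,0,0,0,0,0.65,-0.45,0,-0.3,0,0,0,0.65,-0.6,0,-0.7,0,0,0,0.65,-0.8,0,-1,0,0,0,0.65,-0.9,0,-1,0,0,0,0.65,-0.9,0,-1,0,0,0,0.65,-0.9,0,-1,0,0,0,0.65])

```text
clock: 20.6
position: [497.2, 126.5, 124.1]
eef_rot: [[0.003, 1.0, -0.0], [1.0, -0.003, 0.001], [0.001, -0.0, -1.0]]
force: [-0.5, 0.1, -0.3]
gripper_width: 29.9
gripper_force: 0.0
```

```bash
python3 - <<'E'
from h import *
f=shot('wrist','wrist6.png');s=f['state'];print(s['position'],s['force'],s['clock'])
for c in blobs(pale(f,(0,0,640,400)),300):
    P=onplane(f,c[:,0],21)[:,:2].astype(np.float32);l=(P-[484,190])@np.array([[.997,.08],[-.08,.997]]);print(cv2.boundingRect(c),[np.round(q,0) for q in cv2.minAreaRect(P)],'local',l.min(0),l.max(0))
f=shot('side','side6.png');r=blobs(pale(f,(330,195,370,230)),5);print([cv2.boundingRect(c) for c in r])
E
```

```text
[497.1577867  126.49397243 124.07713065] [-0.46311792  0.14631239 -0.28122613] 20.6
(382, 0, 70, 32) [array([558., 249.]), array([42., 18.]), np.float64(1.0)] local [46.95689545 55.31946315] [88.69556335 75.26798062]
(268, 0, 84, 46) [array([493., 244.]), array([26., 50.]), np.float64(90.0)] local [-20.5825195  40.2943343] [30.59630945 69.28696744]
[]
```

View pics/side6.png

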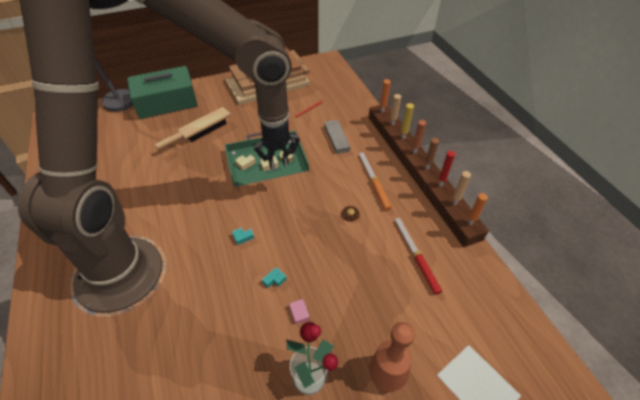

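The side view shows all three pale pieces in the pan at about (245–290,160). The rosette at (350,213), the turquoise and pink pieces, and everything else are where they were.

```bash
python3 -c "
from h import *
print(order.hand_in())"
```

```text
the job is handed in; nothing more can be done
None
```

I swept all three offcuts into the pan and handed the job in at about 21 s; each lies at least 40 mm past the mouth, and the rosette and everything else look unmoved in the camera view.

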